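Change a pencil blaster over to its blue tank

TASK

Put the pencil blaster on its blue-capped tank: pull the sprung selector knob up out of its closed slot, turn its pointer towards the blue tank and let the knob drop fully home into the detent there, which has to be found by feel, gently and without forcing the knob. Only then swing the red air-valve lever fully open, in line with its pipe, and leave everything released. Do not disturb the plaster model, the oil flask or the stone block.

Things in the scene. Friction and masses are not known exactly. Their poses are not given: they have to be found in the camera images.
- blaster: The pencil blaster: fixed white housing 210 (x) x 320 (y) x 75 mm high, flat deck on top, gauge on its front. Origin: centre of its underside; front = its own -x, z up. Selector axis: vertical at its x -35, y +30 mm. The valve's pipe runs along x at y -120 mm. Only the knob (top 62 mm above the deck) rises more than 55 mm above the deck.
- knob_grip (a point): Centre of the selector's wing knob, on the turning axis, 122 mm above the blaster's underside when home. The wing is a black upright bar, 46 mm long along this point's x (the pointer's direction), 12 mm thick (y); it reaches 18 mm below this point (to a round skirt of 31 mm radius) and 15 mm above. At the start it is home in the closed slot, pointing between the tanks, near the blaster's +x.
- pointer_tip (a point): Tip of the pointer: end of the white line at the edge of the knob's skirt, 31 mm from the axis, 18 mm below knob_grip. The knob points from its axis to here and turns 86 degrees either way of the blaster's +x.
- turret: Fixed round turret under the knob, 76 mm wide, 20 mm high, hiding the plate; origin on the axis at the deck. The plate is clamped by hand: a detent lies 6 to 15 degrees to one side or the other of the line from axis to tank, with +-3 degrees of play. Turning on the plate takes 0.1 N m; a detent's or slot's side is rigid. Over 30 N on the pin (0.8 N m turning, or pressing down) harms it.
- selector_knob: The whole knob with its index pin; origin on the axis under the skirt, 27 mm below knob_grip; x = pointer, z up. A spring pulls it down: 6 N at home, 0.5 N more per mm of lift. It must rise over 5 mm to turn out of the closed slot and stops hard at 10 mm. Its pin, 27 mm off the axis, runs on a flat hidden plate (knob then 5 mm up) and drops 5 mm into a detent at each tank.
- tank_blue: Fixed abrasive tank with a blue screw cap, 59 mm wide, 53 mm high; origin: centre of its foot on the deck. One tank stands behind and left, the other behind and right of the selector, each 115 mm from its axis, 55 degrees either side of the blaster's +x; which is which changes.
- tank_orange: The same tank with an orange cap: not wanted.
- air_valve (a joint): Angle of the red ball-valve lever: 0 shut (across the pipe, sticking out over the blaster's right side, its -y), 1.57 open (in line with the pipe, pointing to the blaster's front, -x) against a stop. Seen from above it opens clockwise about valve_pivot. It takes about 2.5 N at the handle and stays where it is left.
- valve_pivot (a point): Turning axis (vertical) of the air-valve lever, at the lever's mid height, 40 mm above the deck.
- valve_handle (a point): Point in the lever's red sleeve, 55 mm out from the pivot, at its mid height; the sleeve is 14 mm wide, 10 mm thick and runs from 22 to 68 mm from the pivot. To the side of it nothing stands closer than 50 mm; the deck (or, outside the blaster, the bench) is the only thing under it.
- study_model_mid (a point): Loose pale blue plaster study model, 84 x 75 x 39 mm, left of the blaster; point on its middle, 9 mm above the bench. A bystander.
- oil_flask_mid (a point): Loose slim glass flask with yellow oil, 35 mm wide, 89 mm high, right of the blaster; point in its middle. A bystander.
- die_block_mid (a point): Loose stone block 51 x 56 x 27 mm in front of the blaster; point in its middle. A bystander.

How it is judged:
By the outcome, as a careful person would: the job done as asked, in the order asked, and still so for the second after the job is handed in, with the robot touching nothing.
It also fails if it takes over 72 s, if anything falls off the work surface, if the arm or the gripper's body presses on something with over 40 N, if the wrist force passes 120 N, or if a joint passes its speed limit or range.

ROBOT

A 7-joint arm with a two-finger parallel gripper is mounted at the origin on a cart in front of the work surface, level with it; the furniture and walls round the work are solid. World frame = base frame: x ahead of the robot, y to its left, z up, the work surface at z = 0. Lengths are in m, angles in degrees, forces in N, time in s.
With the tool pointing down it reaches from about 0.35 to 0.775 m from the base axis. Payload 3.1 kg.
Tool frame: the origin (TCP) lies on the centre line of the jaws, within the pads' length; the fingertips stand 17 mm ahead of it and the grasp point (between the pads) lies 2 mm behind it (robot.tip_reach is the distance from the TCP to the fingertips, in m); z points along the fingers, y is the direction in which the jaws open and shut (so a half turn about z gives the same grasp; the last joint's range is limited). The gripper opens to 85 mm and grips with 20 to 120 N. Pads are 22 mm wide; open, the fingers measure 114 mm over their backs; the gripper's body (76 mm by 85 mm) begins 54 mm behind the grasp point. The pads swing forward as they close: fully open they stand 13 mm farther back than shut.
Start: joints at [65.564, 17.813, 0.802, 86.603, -0.252, 75.585, -1.558], TCP at [0.206, -0.51, 0.248] pointing down, gripper open.
Joint ranges: [-154.91, 154.91], [-16.99, 109.72], [-72.82, 74.43], [7.12, 147.25], [-82.49, 262.49], [11.32, 116.49], [-174.64, 174.64]. Speed limits (degrees/s): [159.86, 159.86, 180, 180, 180, 180, 180].

INTERFACE

Orientations are given as [roll, pitch, yaw] about the fixed x, y, z axes, in that order (R = Rz(yaw) Ry(pitch) Rx(roll)).
In Python, from station import robot, fingers, vision, workorder, recognise gives the robot as it stands. Calls block until the motion is done:
- robot.move_to(position, orientation): joint-space move of the TCP to a pose.
- robot.line_to(position, orientation=None, velocity=0.15, f_stop=None): straight line of the TCP; orientation=None keeps the orientation; velocity is the mean speed in m/s. With f_stop (N) it stops when the force on the tool has changed by that much, and returns True; else False.
- robot.move_j(angles): joint-space move.
- fingers.gripper_to(opening, force=None): opening from 0.0 (shut) to 1.0 (fully open); force is the grip in N (None keeps the last); returns when the fingers have stopped.
- robot.pause(seconds).
- robot.inverse_kinematics(position, orientation): joint angles nearest the present ones, or None.
- vision.grab_frame(name): name is "scene" or "top"; returns the picture (480x640x3 uint8, red, green, blue); there is no depth.
- vision.calibration(name): a dict with "mtx" (3x3 intrinsics, pixels), "k1" (the pictures are not rectified: a ray, as slopes to the right and down, at radius r is drawn at 1 + k1 r^2 times it, then the intrinsics apply), "extrinsics" (4x4, takes a point from world to camera coordinates). Camera axes: x right, y up, looking along -z (the intrinsics and any distortion apply to the point x, -y, -z); pixel columns grow to the right and rows downward; lengths in m; the calibration is good to about 2 mm. A picture is of the moment at which its call begins. calibration takes no time and is no camera call.
A pose or a line that the arm cannot do raises robot.PlanningError and nothing moves.
- workorder.close_job(): hands the job in, once; it reports no verdict.
Trained networks look in the newest picture that a camera, given by its name, has taken for a name from the list of things; names that differ only in an ending like _2 or _b are one class to them, and where a whole thing is asked for, a point or a joint stands for the part that bears it (a point fixed in the world has none). Each returns a list of dicts, best first, with "p" (0 to 1); they miss things now and then, are a little off and sometimes report something else, mostly with a low value. They report only what shows in the picture. A call takes as long as a camera call.
- recognise(label, camera): "rect" ([centre column, centre row, width, height] in pixels, round what is visible of it).
Readings, each from a call of its own:
- robot.current_time_s(): time.
- robot.current_joint_positions(): joint angles.
- robot.current_dq(): joint speeds.
- robot.current_joint_torque(): joint torques, N m.
- robot.current_tool_pos(): TCP position.
- robot.current_eef_rot(): TCP orientation.
- robot.current_contact_force(): force on the tool from outside, world axes, zero at the start.
- robot.current_torque(): the same for the moment, N m.
- robot.current_finger_gap(): opening from 0.0 (shut) to 1.0 (fully open).
Only numpy, scipy, OpenCV 4.12 (cv2) and the standard library are available. Lean on these libraries where they do the work, as an engineer would, in place of code of your own. Each camera call takes 0.05 s, during which the arm holds its last target.

## Working session

There is one attempt and no reset: what is moved stays moved. The work goes in short steps, each a Python script; the robot and the scene stay as the last script left them, time stands still between calls to the robot, and variables do not carry over. Pictures are saved under pics/ and viewed, and the job is handed in when it is done.

```bash
ls; mkdir -p pics; python3 - <<'E'
from station import robot, fingers, vision, workorder, recognise
import cv2,numpy as np
for n in ["scene","top"]:
    im=vision.grab_frame(n); cv2.imwrite(f"pics/{n}0.png",im[:,:,::-1])
    c=vision.calibration(n); print(n,np.round(c["mtx"],1).tolist(),c["k1"],np.round(c["extrinsics"],4).tolist())
    for l in ["blaster","knob_grip","pointer_tip","turret","tank_blue","tank_orange","valve_handle","valve_pivot","study_model_mid","oil_flask_mid","die_block_mid"]:
        print(l,[(np.round(d["rect"],1).tolist(),round(d["p"],2)) for d in recognise(l,n)[:2]])
print(robot.current_time_s(),robot.current_finger_gap(),robot.current_eef_rot())
E
```

```text
pics
scene [[440.1, 0.0, 316.9], [0.0, 440.1, 248.6], [0.0, 0.0, 1.0]] 0.01674279739528967 [[-0.7501, -0.6613, -0.0059, 0.482], [0.5033, -0.5766, 0.6436, -0.2922], [-0.429, 0.4798, 0.7654, -0.9033], [0.0, 0.0, 0.0, 1.0]]
blaster [([309.1, 272.8, 155.1, 133.0], 0.59)]
knob_grip [([312.4, 267.1, 27.2, 28.9], 0.78), ([365.6, 223.2, 23.1, 14.6], 0.69)]
pointer_tip [([309.2, 268.6, 29.2, 29.5], 0.63), ([313.8, 281.2, 30.9, 14.0], 0.15)]
turret [([313.5, 280.5, 36.8, 16.2], 0.82)]
tank_blue [([260.9, 275.1, 29.5, 34.8], 0.79), ([353.0, 204.2, 13.4, 28.5], 0.72)]
tank_orange [([322.9, 231.5, 27.0, 28.0], 0.57)]
valve_handle [([365.2, 221.4, 23.4, 15.3], 0.55)]
valve_pivot [([365.2, 223.7, 26.7, 18.5], 0.51)]
study_model_mid [([232.2, 350.2, 35.6, 34.9], 0.81)]
oil_flask_mid [([354.6, 204.7, 12.8, 24.5], 0.68)]
die_block_mid [([341.9, 330.3, 29.9, 29.2], 0.72), ([310.9, 271.4, 151.9, 138.4], 0.5)]
top [[498.6, 0.0, 321.5], [0.0, 498.6, 241.2], [0.0, 0.0, 1.0]] -0.0537262877774737 [[0.0203, -0.9998, 0.008, 0.073], [0.9815, 0.0214, 0.1902, -0.5596], [-0.1903, 0.004, 0.9817, -0.9847], [0.0, 0.0, 0.0, 1.0]]
blaster [([310.1, 242.8, 181.5, 116.6], 0.69), ([384.2, 255.1, 41.1, 12.5], 0.61)]
knob_grip [([292.4, 249.6, 32.3, 29.3], 0.66), ([293.2, 255.4, 40.4, 39.5], 0.31)]
pointer_tip [([293.0, 250.8, 33.3, 28.0], 0.92)]
turret [([291.6, 258.4, 37.9, 28.7], 0.59)]
tank_blue [([247.4, 212.2, 28.5, 36.3], 0.73)]
tank_orange [([341.7, 224.0, 26.4, 34.6], 0.9)]
valve_handle [([188.7, 246.8, 38.4, 42.5], 0.72), ([384.1, 252.5, 41.9, 7.4], 0.53)]
valve_pivot [([380.8, 254.3, 40.4, 14.3], 0.5)]
study_model_mid [([190.5, 246.2, 40.0, 43.9], 0.68)]
oil_flask_mid [([420.7, 221.3, 18.8, 20.2], 0.83), ([277.0, 316.1, 28.6, 29.6], 0.21)]
die_block_mid [([276.8, 315.0, 27.6, 29.0], 0.86)]
1.2 1.0023582964714375 [1.79999321e+02 1.57313510e-03 2.20539317e+01]
```

```bash
python3 - <<'E'
import cv2
for n,(x,y,w,h) in {"scene":(200,170,210,210),"top":(160,170,300,190)}.items():
    im=cv2.imread(f"pics/{n}0.png"); c=im[y:y+h,x:x+w]
    s=min(800/w,600/h); cv2.imwrite(f"pics/{n}0c.png",cv2.resize(c,None,fx=s,fy=s,interpolation=cv2.INTER_CUBIC)); print(s)
E
```

```text
2.857142857142857
2.6666666666666665
```

View pics/scene0c.png

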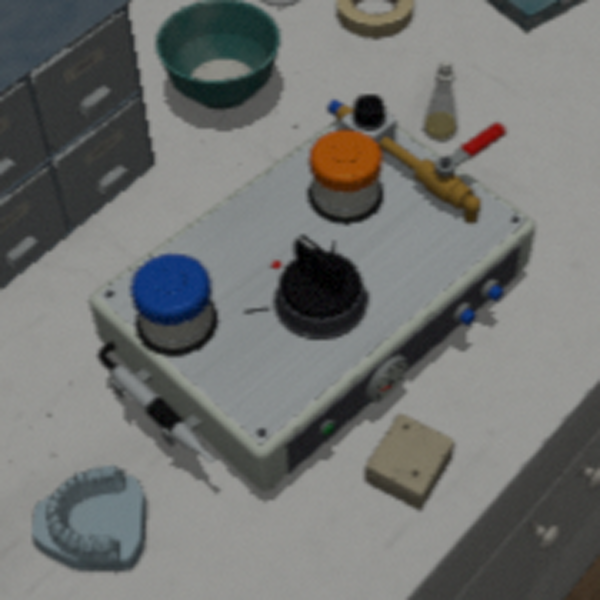

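View pics/top0c.png

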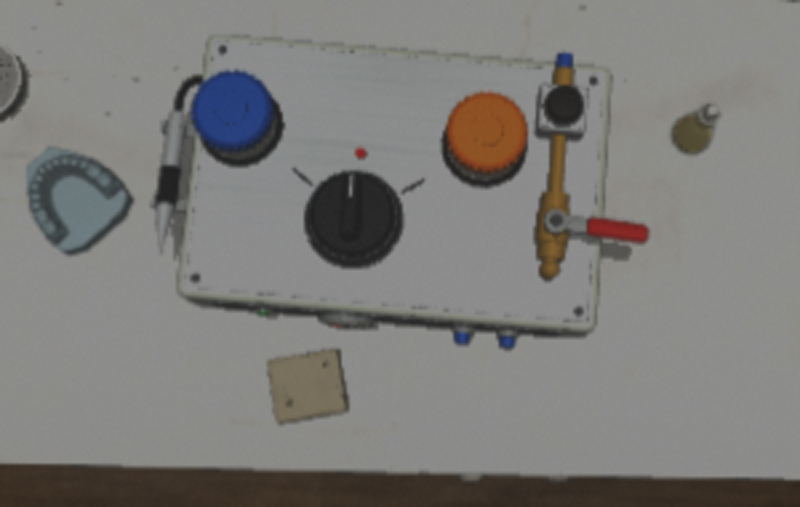

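View pics/scene0.png

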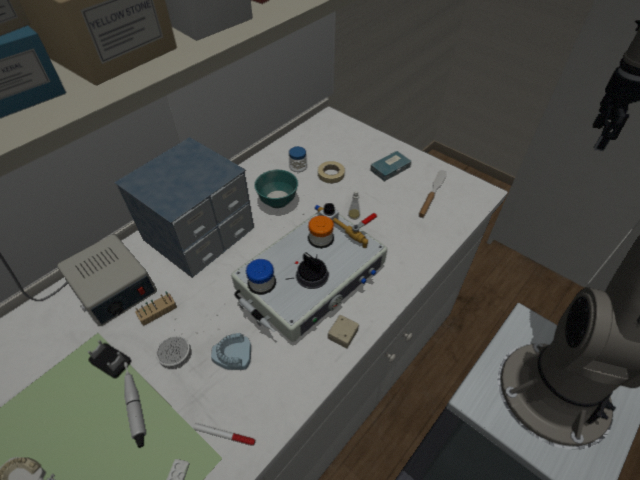

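View pics/top0.png

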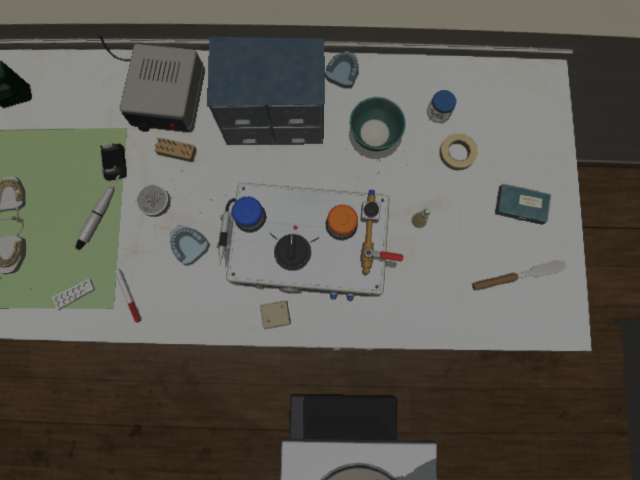

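```bash
cat > h.py <<'E'
import numpy as np,cv2
from station import robot, fingers, vision, workorder, recognise
from scipy.optimize import least_squares
def proj(n,P):
    c=vision.calibration(n);P=np.atleast_2d(P);E=np.array(c["extrinsics"])
    q=P@E[:3,:3].T+E[:3,3]; u=np.c_[q[:,0],-q[:,1]]/(-q[:,2:]); r2=(u**2).sum(1,keepdims=True)
    u=u*(1+c["k1"]*r2); M=np.array(c["mtx"]); return u*[M[0,0],M[1,1]]+M[:2,2]
def save(name,n,box=None):
    im=np.ascontiguousarray(vision.grab_frame(n)[:,:,::-1])
    if box: x,y,w,h=box; im=im[y:y+h,x:x+w]; s=min(800/w,600/h); im=cv2.resize(im,None,fx=s,fy=s,interpolation=cv2.INTER_CUBIC)
    cv2.imwrite(f"pics/{name}.png",im)
E
cat > fit.py <<'E'
from h import *
T=lambda x,y:(160+x/2.6667,170+y/2.6667); S=lambda x,y:(200+x/2.857,170+y/2.857)
obs=[("top",(31,124.2,128),T(232,105)),("top",(31,-64.2,128),T(487,127)),("top",("v",-120,115),T(557,220)),
("top",(-35,30,137),T(351,208)),("top",(105,160,75),T(209,37)),("top",(105,-160,75),T(610,67)),("top",(-105,160,75),T(182,289)),("top",(-105,-160,75),T(594,322)),
("scene",(31,124.2,128),S(172,278)),("scene",(31,-64.2,128),S(346,154)),("scene",("v",-120,115),S(446,165))]
obs+=[("scene",(105,160,75),S(92,300)),("scene",(-105,-160,75),S(535,228)),("scene",(-105,160,75),S(262,455))]
def W(p,l):
    x,y,z=[p[3] if a=="v" else a/1e3 for a in l]; c,s=np.cos(p[2]),np.sin(p[2])
    return [p[0]+c*x-s*y,p[1]+s*x+c*y,z]
def f(p): return np.concatenate([proj(n,W(p,l))[0]-np.array(o) for n,l,o in obs])
r=least_squares(f,[.55,.1,0,-.04],loss="soft_l1"); p=r.x
print(p,np.degrees(p[2])); print(np.round(f(p).reshape(-1,2),1))
print("axis",W(p,(-35,30,122)),"pivot",W(p,("v",-120,115)))
E
python3 fit.py
```

```text
[ 0.56252234  0.11034127 -0.06320203 -0.03000778] -3.621209834004129
[[-0.3  1.2]
 [ 0.3  0.9]
 [-0.1  0.3]
 [-0.3 -1.1]
 [-1.1 -2.6]
 [ 1.4 -1.2]
 [-3.1  2.8]
 [ 1.4  3.9]
 [-0.4  0.3]
 [-0.1 -1.3]
 [-0.2 -0.4]
 [-2.8 -2.5]
 [ 2.  -3.7]
 [-0.   0.3]]
axis [np.float64(0.5294870154176327), np.float64(0.14249197505289463), 0.122] pivot [np.float64(0.5249952697326781), np.float64(-0.007523845604475776), 0.115]
```

```bash
sed -i '/^obs+=/d; s/("top",(105,160,75).*T(594,322)),$//' fit.py; python3 fit.py
python3 - <<'E'
from h import *
im=cv2.imread("pics/top0.png")[225:285,262:322]; cv2.imwrite("pics/k.png",cv2.resize(im,None,fx=10,fy=10,interpolation=cv2.INTER_CUBIC))
im=cv2.imread("pics/scene0.png")[245:300,285:340]; cv2.imwrite("pics/k2.png",cv2.resize(im,None,fx=10,fy=10,interpolation=cv2.INTER_CUBIC))
for P in [(.5295,.1425,.137),(.5295,.1425,.104)]: print(proj("top",P),proj("scene",P))
E
```

```text
[ 0.56272735  0.11015    -0.06521467 -0.0299672 ] -3.736525240255447
[[-0.1  1. ]
 [ 0.4  0.9]
 [-0.1  0.3]
 [-0.3 -1.3]
 [-0.5  0.1]
 [-0.  -1.4]
 [-0.2 -0.4]]
axis [np.float64(0.5297568019992449), np.float64(0.14236712742347232), 0.122] pivot [np.float64(0.525003632840502), np.float64(-0.007641993727129814), 0.115]
[[291.2726728  246.87955906]] [[312.17730321 257.6365668 ]]
[[292.1343868  249.87670387]] [[312.38584606 266.91633598]]
```

View pics/k.png

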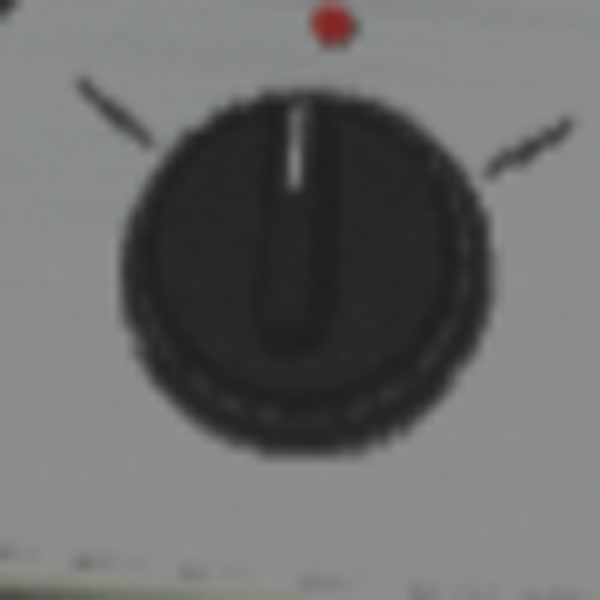

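View pics/k2.png

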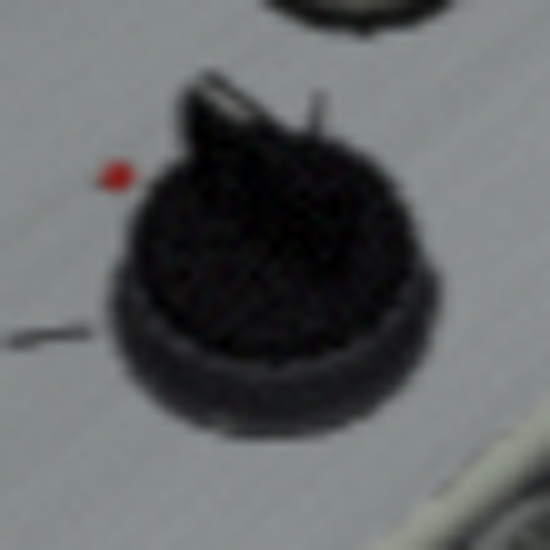

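```bash
python3 - <<'E'
from h import *
# wing yaw fit from pixels (k.png scale 10)
a=np.array([262+29.2,225+33.0]); 
pts=[(298,110),(295,185),(292,300)]
for yaw in (-5,-3.7,-2,-1,0,1):
    c,s=np.cos(np.radians(yaw)),np.sin(np.radians(yaw))
    q=proj("top",[[.5297-.02*c,.1424-.02*s,.137],[.5297+.02*c,.1424+.02*s,.137]]); d=q[1]-q[0]; print(yaw,d, np.degrees(np.arctan2(d[0],-d[1])))
for y in (-2,60,70,178,-122,-110):
    for z in (.128,.22): print(y,z,robot.inverse_kinematics([.53,.1424,z],[180,0,y]))
print(robot.current_contact_force(),robot.current_torque(),robot.current_time_s())
E
```

```text
-5 [  2.4899279  -20.51680603] 6.9196000047945185
-3.7 [  2.01665479 -20.56249491] 5.601337255269592
-2 [  1.39623039 -20.60626672] 3.876297432836378
-1 [  1.03066561 -20.62354301] 2.8609876111000285
0 [  0.66478684 -20.63453696] 1.8452708767360073
1 [  0.29870555 -20.63924522] 0.8291665987136972
-2 0.128 [  17.20156148   31.17033345  -47.99411115   95.44189448   25.15681307
   64.7888932  -129.64455969]
-2 0.22 [  18.54543471   26.13958841  -49.98894304   88.12251237   20.41672382
   75.30416407 -125.77099731]
60 0.128 [ 20.13897225  33.12024682 -53.02101881  95.34232763  28.51897323
  66.09499107 -70.32170421]
60 0.22 [ 20.74818243  27.45811792 -53.82632673  88.04879964  22.55661246
  76.0079743  -65.4980088 ]
70 0.128 [ 19.84653027  32.90571326 -52.50370562  95.35206986  28.16391444
  65.94860534 -60.04028631]
70 0.22 [ 20.07205538  27.02856138 -52.62427346  88.07119358  21.872881
  75.77550873 -54.94695666]
178 0.128 [ 19.12028681  32.39397947 -51.23653432  95.37642967  27.30307528
  65.60208574  48.64331515]
178 0.22 [ 20.24868869  27.13849846 -52.93606615  88.06532313  22.0490318
  75.83471294  52.91100618]
-122 0.128 [ 24.65919441  37.25164217 -61.71589535  95.19692256  34.80778892
  69.03815385 102.75116394]
-122 0.22 [ 24.79674628  30.65815529 -61.65136176  87.91931916  27.32725755
  77.83462809 108.67828401]
-110 0.128 [ 24.65919441  37.25164217 -61.71589535  95.19692256  34.80778892
  69.03815385 114.75116394]
-110 0.22 [ 24.79674628  30.65815529 -61.65136176  87.91931916  27.32725755
  77.83462809 120.67828401]
[-0.6756278  -0.41741629  0.03275051] [0.03871109 0.00553916 0.01997742] 1.2
```

```bash
python3 - <<'E'
from h import *
robot.move_j([-15,17.8,.8,86.6,-.25,75.6,-106])
fingers.gripper_to(0.6,40)
robot.move_to([.5297,.1424,.20],[180,0,-1.5])
print(robot.current_joint_positions(),robot.current_tool_pos(),robot.current_eef_rot(),robot.current_contact_force(),robot.current_torque(),robot.current_time_s())
save("top1","top",(220,170,160,120)); save("sc1","scene",(220,170,160,120))
E
```

```text
[-1.68451249e+01  1.94750972e+01 -5.78871026e-02  9.13787440e+01
  3.51148615e-02  6.93342969e+01 -1.08301554e+02] [0.5286161  0.14259235 0.19917053] [ 1.79928093e+02  1.74368016e-01 -1.38948508e+00] [-0.15526215 -0.45714165 -0.01094997] [-0.0502757  -0.06002779  0.01936535] 4.4833
```

View pics/sc1.png

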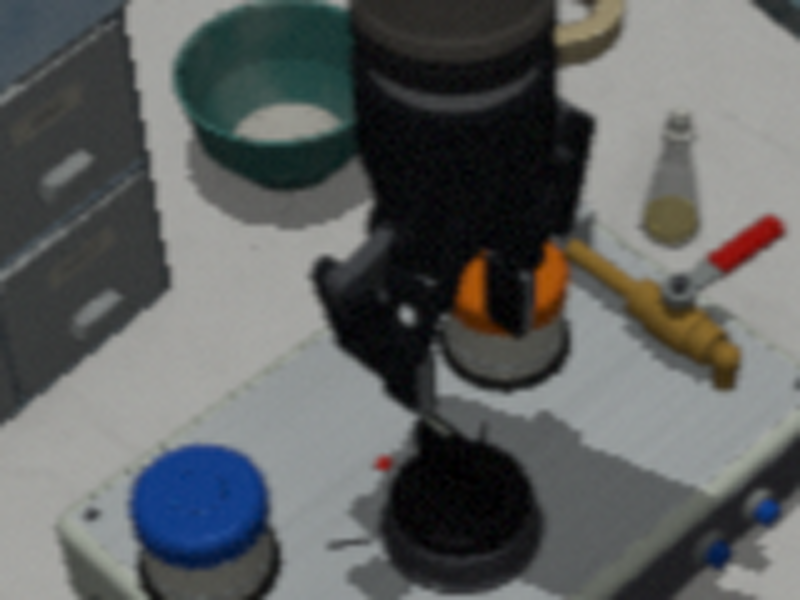

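View pics/top1.png

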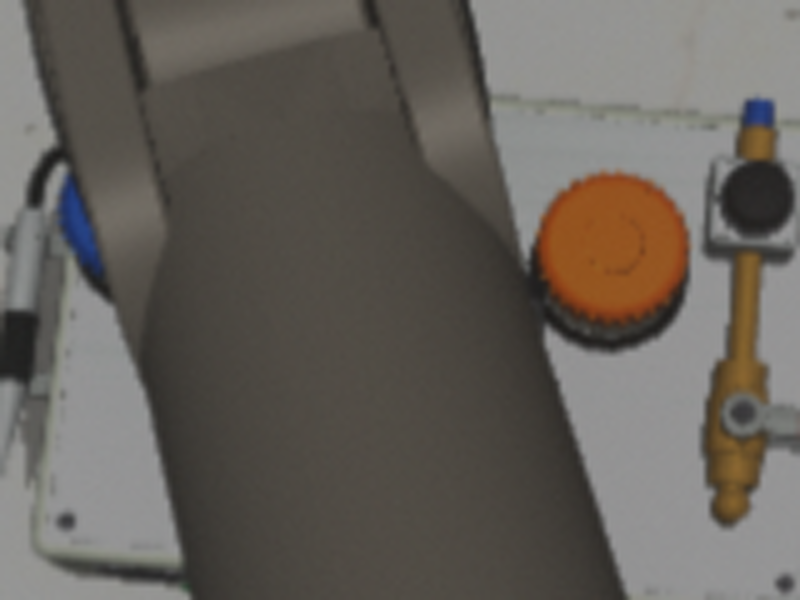

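```bash
cat >> h.py <<'E'
def st(t=""):
    print(t,"pos",np.round(np.array(robot.current_tool_pos())*1e3,2),"rot",np.round(robot.current_eef_rot(),2),"F",np.round(robot.current_contact_force(),2),"M",np.round(robot.current_torque(),3),"g",round(robot.current_finger_gap(),3),"t",round(robot.current_time_s(),2),flush=True)
E
python3 - <<'E'
from h import *
print(robot.line_to([.5297,.1424,.129],[180,0,-1.5],velocity=.08,f_stop=5)); st("down")
fingers.gripper_to(0.3,30); st("mid")
fingers.gripper_to(0.0,30); st("grip"); robot.pause(.3); st("grip")
E
```

```text
False
down pos [530.23 142.55 129.61] rot [-1.7998e+02 -7.0000e-02 -1.5000e+00] F [ 0.1  -0.4   0.21] M [ 0.042 -0.05   0.025] g 0.598 t 5.62
mid pos [529.8  142.47 129.23] rot [-1.7999e+02 -2.0000e-02 -1.5000e+00] F [ 0.52 -0.06  0.76] M [-0.005  0.034 -0.022] g 0.302 t 5.99
grip pos [529.73 143.99 129.35] rot [-1.7988e+02 -3.0000e-02 -1.4400e+00] F [-0.07  2.99 -0.04] M [0.64  0.043 0.011] g 0.136 t 6.25
grip pos [529.74 143.93 129.34] rot [-1.7988e+02 -3.0000e-02 -1.4400e+00] F [-0.18  5.28  2.37] M [ 1.134  0.156 -0.024] g 0.135 t 6.55
```

```bash
python3 - <<'E'
from h import *
fingers.gripper_to(0.0,60)
robot.line_to([.5297,.1440,.1293],[180,0,-1.5],velocity=.02); robot.pause(.2); st("ctr")
for z in (.132,.135,.1365):
    robot.line_to([.5297,.1440,z],[180,0,-1.5],velocity=.03); robot.pause(.15); st(z)
E
```

```text
ctr pos [529.76 144.05 129.44] rot [-1.7999e+02 -1.0000e-02 -1.5000e+00] F [-1.14  3.59  3.05] M [0.772 0.167 0.027] g 0.13 t 7.22
0.132 pos [529.64 143.99 130.51] rot [ 1.7999e+02  3.0000e-02 -1.5000e+00] F [ 2.5   4.41 -6.35] M [ 1.044 -0.698  0.038] g 0.126 t 7.62
0.135 pos [529.64 143.97 133.19] rot [ 1.7999e+02  4.0000e-02 -1.5000e+00] F [ 3.75  4.38 -8.63] M [ 1.08  -0.799  0.012] g 0.127 t 8.02
0.1365 pos [529.63 143.97 134.54] rot [ 1.7999e+02  5.0000e-02 -1.5000e+00] F [ 3.47  5.68 -9.83] M [ 1.058 -0.855 -0.028] g 0.127 t 8.42
```

```bash
python3 - <<'E'
from h import *
robot.line_to([.5297,.1450,.1385],[180,0,-1.5],velocity=.03); robot.pause(.2); st("a")
robot.line_to([.5305,.1460,.1385],[180,0,-1.5],velocity=.03); robot.pause(.2); st("b")
E
```

```text
a pos [529.61 144.07 136.77] rot [ 1.7992e+02  5.0000e-02 -1.5400e+00] F [  3.68   3.51 -10.06] M [ 0.796 -0.974 -0.013] g 0.122 t 8.87
b pos [529.77 144.29 137.74] rot [ 1.7985e+02  1.3000e-01 -1.5600e+00] F [  2.13  -0.9  -10.27] M [-0.319 -0.462  0.006] g 0.131 t 9.32
```

```bash
python3 - <<'E'
from h import *
for y in (3,8,16,24,30):
    robot.line_to([.5305,.1457,.1378],[180,0,y],velocity=.03); robot.pause(.1); st(y)
    if abs(robot.current_torque()[2])>.4: print("stop"); break
E
```

```text
3 pos [529.85 144.32 137.41] rot [1.7989e+02 1.1000e-01 2.8800e+00] F [  0.4   -1.32 -11.95] M [-0.679 -0.162  0.053] g 0.126 t 9.67
8 pos [529.87 144.42 137.42] rot [1.799e+02 1.200e-01 7.850e+00] F [ -0.07  -4.36 -10.1 ] M [-1.088  0.06  -0.039] g 0.124 t 10.02
16 pos [529.97 144.42 137.45] rot [1.7992e+02 1.2000e-01 1.5770e+01] F [ -0.68  -6.13 -11.65] M [-1.355  0.147  0.067] g 0.126 t 10.41
24 pos [529.98 144.43 137.45] rot [1.7994e+02 1.3000e-01 2.3770e+01] F [ -1.65  -5.08 -11.02] M [-1.266  0.16   0.02 ] g 0.126 t 10.8
30 pos [530.05 144.38 137.49] rot [1.7995e+02 1.3000e-01 2.9770e+01] F [ -0.27  -4.06 -10.39] M [-1.326  0.095  0.068] g 0.126 t 11.16
```

```bash
cat >> h.py <<'E'
def probe(y,x=.5304,yy=.1450,zt=.1315):
    robot.line_to([x,yy,.1378],[180,0,y],velocity=.05); robot.pause(.08)
    if abs(robot.current_torque()[2])>.4: st("TORQUE"); return None
    st("  up")
    s=robot.line_to([x,yy,zt],[180,0,y],velocity=.02,f_stop=6); st(f"probe {y} stop={s}")
    return robot.current_tool_pos()[2]<.1330
E
python3 - <<'E'
from h import *
for y in (35,38,41,44,47):
    if probe(y) is not False: break
E
```

```text
up pos [530.04 144.35 137.58] rot [1.7999e+02 8.0000e-02 3.4800e+01] F [ -0.97  -5.46 -10.81] M [-1.255  0.161  0.046] g 0.129 t 11.49
probe 35 stop=True pos [529.85 143.96 134.91] rot [1.7997e+02 1.2000e-01 3.4830e+01] F [-0.55  0.48  5.03] M [ 0.265 -0.191  0.025] g 0.129 t 11.75
```

```bash
sed -i 's/return robot.current_tool_pos()\[2\]<.1330/return bool(robot.current_tool_pos()[2]<.1330)/; s/f_stop=6/f_stop=5/; s/velocity=.02,f_stop/velocity=.015,f_stop/' h.py
python3 - <<'E'
from h import *
for y in (38,41,44,47):
    if probe(y) is not False: break
E
```

```text
up pos [530.01 144.23 136.64] rot [-1.7999e+02  1.0000e-01  3.7920e+01] F [ 1.72 -4.   -9.75] M [-0.923 -0.29   0.013] g 0.126 t 12.2
probe 38 stop=True pos [529.85 143.95 134.91] rot [1.7999e+02 1.4000e-01 3.7950e+01] F [-1.31  0.88  4.92] M [ 0.288 -0.198 -0.067] g 0.125 t 12.47
  up pos [529.97 144.22 136.44] rot [-1.7998e+02  1.1000e-01  4.0930e+01] F [ 1.78 -2.63 -9.39] M [-0.633 -0.6    0.016] g 0.123 t 12.88
probe 41 stop=True pos [529.89 143.94 134.89] rot [1.7999e+02 1.4000e-01 4.0950e+01] F [-1.03  0.39  4.03] M [ 0.273 -0.133  0.01 ] g 0.128 t 13.16
  up pos [529.96 144.18 136.41] rot [-1.7998e+02  1.1000e-01  4.3930e+01] F [  2.59  -2.39 -10.29] M [-0.619 -0.724  0.019] g 0.126 t 13.55
probe 44 stop=True pos [529.91 143.96 134.93] rot [-1.800e+02  1.300e-01  4.395e+01] F [-0.61  0.01  5.83] M [ 0.262 -0.137  0.034] g 0.124 t 13.82
  up pos [529.98 144.16 136.39] rot [-1.7997e+02  1.1000e-01  4.6920e+01] F [ 2.44 -1.48 -9.97] M [-0.591 -0.698  0.018] g 0.13 t 14.21
probe 47 stop=True pos [529.96 143.95 134.88] rot [-1.800e+02  1.300e-01  4.695e+01] F [-0.79  0.57  4.7 ] M [ 0.293 -0.139  0.016] g 0.127 t 14.48
```

```bash
python3 - <<'E'
from h import *
for y in (54,57,60,63,66,69):
    if probe(y) is not False: break
E
```

```text
up pos [530.   144.19 136.49] rot [-1.7996e+02  1.0000e-01  5.3860e+01] F [ 3.47 -3.06 -9.57] M [-0.569 -0.707  0.063] g 0.126 t 14.87
probe 54 stop=True pos [530.   143.92 134.27] rot [-1.7998e+02  1.3000e-01  5.3920e+01] F [ 0.05 -0.85  1.44] M [ 0.287 -0.333 -0.002] g 0.127 t 15.15
  up pos [530.04 144.19 136.57] rot [-1.7996e+02  1.0000e-01  5.6920e+01] F [  2.62  -2.59 -10.32] M [-0.551 -0.789  0.02 ] g 0.129 t 15.53
probe 57 stop=False pos [530.08 144.29 131.37] rot [-1.7999e+02  8.0000e-02  5.6970e+01] F [ 1.57 -3.9  -8.27] M [-1.091 -0.327 -0.003] g 0.128 t 16.1
```

```bash
python3 - <<'E'
from h import *
robot.line_to([.5304,.1448,.1315],[180,0,58],velocity=.02); robot.pause(.1); st("58")
print(robot.line_to([.5304,.1448,.1285],[180,0,58],velocity=.01,f_stop=5)); st("home")
E
```

```text
58 pos [530.11 144.31 131.41] rot [-1.7999e+02  6.0000e-02  5.7980e+01] F [ 0.8  -4.83 -8.07] M [-1.279 -0.218  0.062] g 0.13 t 16.45
True
home pos [530.12 144.03 129.41] rot [1.7999e+02 9.0000e-02 5.7990e+01] F [-0.89  1.87  6.56] M [ 0.207  0.107 -0.003] g 0.129 t 16.75
```

```bash
python3 - <<'E'
from h import *
robot.line_to([.5303,.1444,.1300],[180,0,58],velocity=.02); st("relax")
fingers.gripper_to(0.45); st("open")
robot.line_to([.5303,.1444,.20],[180,0,58],velocity=.12); st("up")
robot.move_to([.45,-.06,.25],[180,0,58]); st()
save("top2","top",(220,190,160,120)); save("sc2","scene",(220,190,160,120))
E
```

```text
relax pos [530.1  144.12 129.51] rot [-1.7997e+02  4.0000e-02  5.7980e+01] F [ 0.1  -1.92 -3.54] M [-0.452 -0.28  -0.001] g 0.129 t 17.25
open pos [530.53 145.09 130.5 ] rot [ 1.7999e+02 -7.0000e-02  5.8030e+01] F [-0.06  0.05  0.62] M [ 0.031 -0.014 -0.062] g 0.454 t 17.63
up pos [529.8  144.22 199.38] rot [-1.7995e+02  6.0000e-02  5.8000e+01] F [-1.28 -0.35 -0.13] M [-0.04   0.047 -0.032] g 0.451 t 18.37
 pos [450.31 -58.31 249.47] rot [-1.7994e+02 -6.0000e-02  5.8120e+01] F [-0.5   0.39  0.11] M [ 0.039 -0.    -0.015] g 0.452 t 19.27
```

View pics/top2.png

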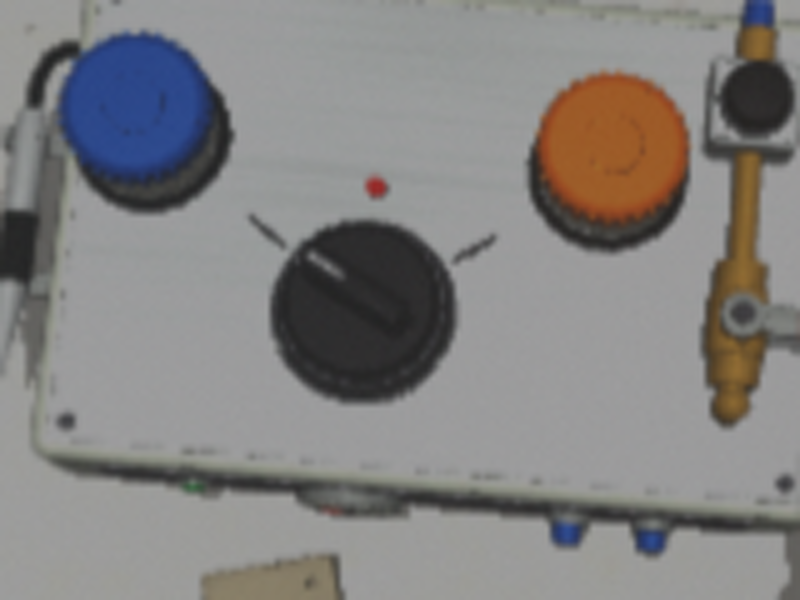

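View pics/sc2.png

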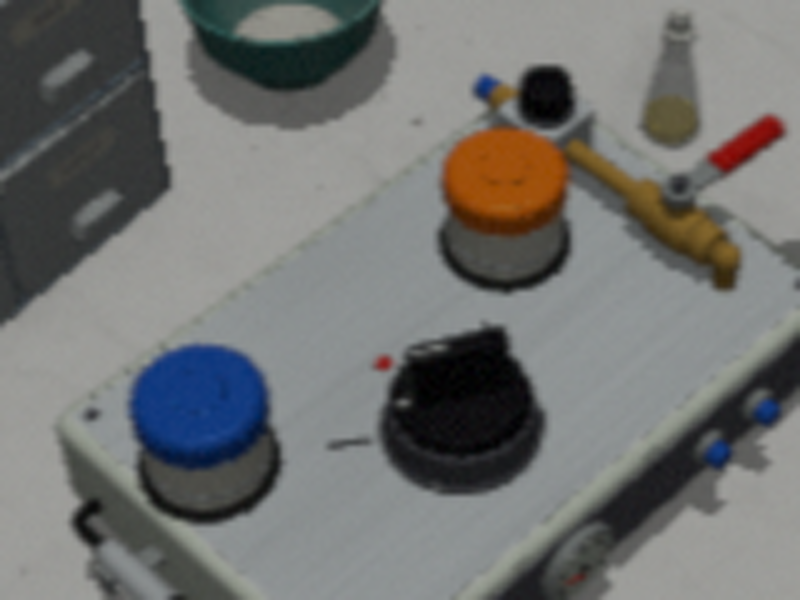

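```bash
cat >> h.py <<'E'
PV=np.array([.525,-.0062]); B=-3.7
def lp(a,z,r=.050):  # a: opening angle deg
    f=np.radians(-90+B-a); return [PV[0]+r*np.cos(f),PV[1]+r*np.sin(f),z],[180,0,90+B-a]
E
python3 - <<'E'
from h import *
print(np.round(proj("top",np.r_[PV,.115]),1),np.round(proj("top",lp(0,.115,.068)[0]),1))
p,o=lp(0,.20); robot.move_to(p,o); st()
fingers.gripper_to(0.4)
p,o=lp(0,.114); print(robot.line_to(p,o,velocity=.08,f_stop=5)); st("down")
save("sc3","scene",(280,160,160,120))
E
```

```text
[[368.  252.8]] [[402.8 255.7]]
 pos [521.63 -54.62 198.9 ] rot [-1.7984e+02 -4.0000e-02  8.6360e+01] F [-1.04 -0.5   0.22] M [ 0.035 -0.019  0.004] g 0.451 t 19.87
False
down pos [522.34 -56.12 114.62] rot [179.92   0.    86.3 ] F [ 0.39  0.12 -0.34] M [0.029 0.049 0.033] g 0.397 t 21.32
```

View pics/sc3.png

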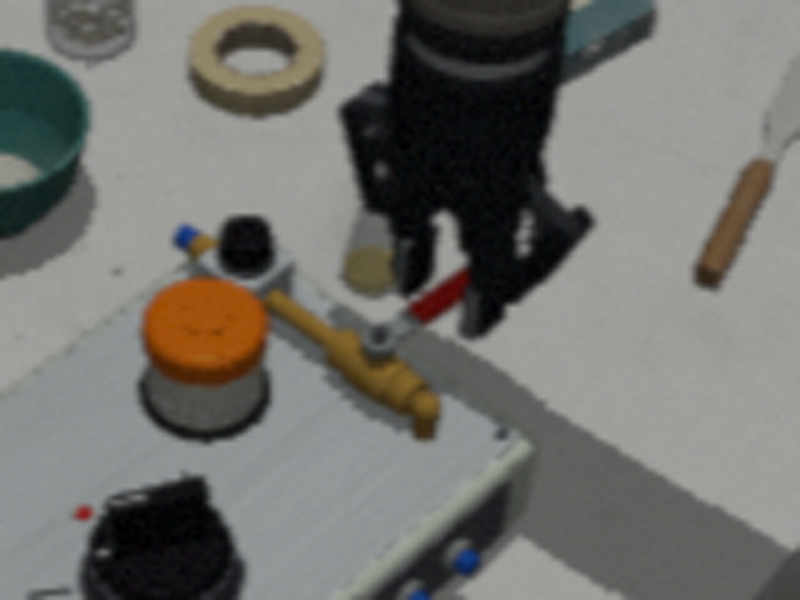

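The fingers straddle the red sleeve (about (440,295) in the crop) and clear the flask. Next is the sweep.

```bash
python3 - <<'E'
from h import *
fingers.gripper_to(0.24); st("narrow")
for a in range(10,91,10):
    p,o=lp(a,.114); s=robot.line_to(p,o,velocity=.06,f_stop=15)
    st(a)
    if s: print("stopped"); break
E
```

```text
narrow pos [521.69 -56.12 114.19] rot [-180.     0.    86.3] F [-0.33 -0.39  1.26] M [-0.033  0.147 -0.011] g 0.233 t 21.66
10 pos [513.29 -54.71 114.15] rot [179.98   0.    76.45] F [0.52 0.4  0.09] M [ 0.042  0.008 -0.046] g 0.24 t 21.98
20 pos [505.18 -52.01 114.11] rot [179.98   0.    66.52] F [ 0.83 -0.95 -0.06] M [-0.045 -0.121  0.031] g 0.24 t 22.31
30 pos [497.35 -47.83 114.06] rot [-1.7999e+02  1.0000e-02  5.6550e+01] F [-0.1  -0.54 -0.19] M [ 0.014 -0.007  0.025] g 0.244 t 22.63
40 pos [490.42 -42.34 113.98] rot [-1.7998e+02  2.0000e-02  4.6570e+01] F [0.98 0.15 0.48] M [0.02  0.014 0.016] g 0.241 t 22.96
50 pos [484.6  -35.76 113.95] rot [-1.7997e+02  2.0000e-02  3.6570e+01] F [ 1.09 -1.11 -0.3 ] M [-0.085 -0.021 -0.002] g 0.237 t 23.28
60 pos [480.03 -28.32 113.93] rot [-1.7997e+02  3.0000e-02  2.6580e+01] F [ 0.12 -0.98 -0.12] M [-0.096  0.034 -0.021] g 0.239 t 23.61
70 pos [476.83 -20.22 113.95] rot [-1.7998e+02  3.0000e-02  1.6580e+01] F [-0.01 -1.07  0.35] M [-0.046  0.01   0.013] g 0.241 t 23.93
80 pos [475.06 -11.69 113.91] rot [-1.7998e+02  4.0000e-02  6.5700e+00] F [-0.24 -0.76  0.86] M [-0.11   0.053 -0.028] g 0.24 t 24.26
90 pos [474.84  -2.9  113.88] rot [-1.7998e+02  4.0000e-02 -3.4200e+00] F [-0.13 -0.91  0.02] M [-0.081  0.08   0.03 ] g 0.242 t 24.58
```

```bash
python3 - <<'E'
from h import *
p,o=lp(90,.114)
print(robot.line_to([p[0]+.001,p[1]+.015,.114],o,velocity=.02,f_stop=7)); st()
save("sc4","scene",(280,160,160,120))
E
```

```text
True
 pos [474.16   1.04 113.36] rot [ 1.7979e+02  1.7000e-01 -3.7100e+00] F [-0.08 -0.3  -0.49] M [-0.053 -0.055 -0.006] g 0.238 t 25.02
```

View pics/sc4.png

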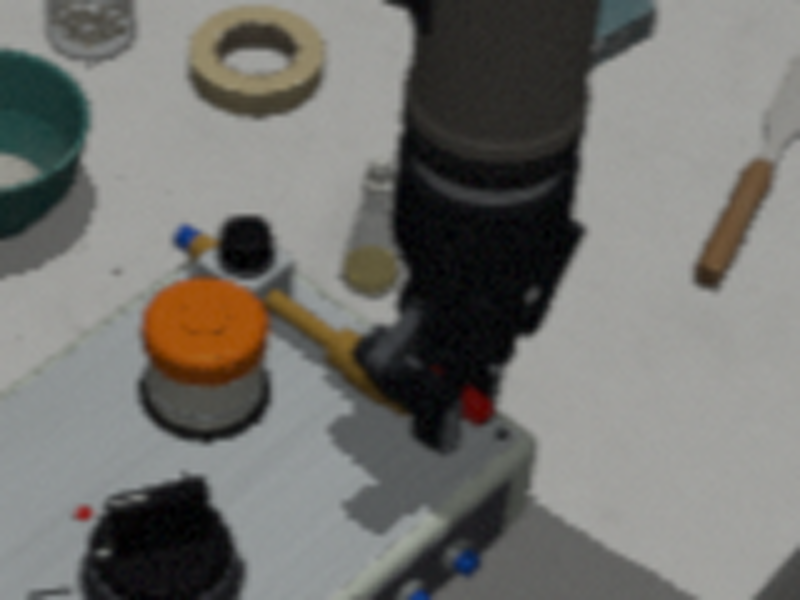

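```bash
python3 - <<'E'
from h import *
p,o=lp(90,.114); q=robot.current_tool_pos()
print(robot.line_to([q[0]+.0005,q[1]+.008,.114],o,velocity=.015,f_stop=9)); st()
robot.line_to([p[0],p[1]-.0005,.114],o,velocity=.03); st("back")
fingers.gripper_to(0.4); st()
robot.line_to([p[0],p[1],.21],o,velocity=.12)
robot.move_to([.40,-.25,.27],[180,0,20]); st("away")
save("top5","top",(180,170,240,180)); save("sc5","scene",(220,160,200,150))
E
```

```text
True
 pos [472.8    1.1  112.42] rot [179.56   0.24  -3.85] F [-0.9  -0.82 -0.94] M [-0.064 -0.034  0.051] g 0.238 t 25.49
back pos [475.13  -3.78 114.01] rot [-179.99   -0.     -3.76] F [-0.45  0.23  0.5 ] M [-0.008 -0.018  0.026] g 0.238 t 25.82
 pos [475.04  -3.31 113.93] rot [-1.7999e+02  1.0000e-02 -3.6900e+00] F [-0.79  0.37  0.33] M [-0.002  0.014 -0.026] g 0.398 t 26.1
away pos [ 400.47 -248.48  269.19] rot [-1.7989e+02  1.0000e-02  2.0090e+01] F [ 0.51 -0.41 -0.86] M [ 0.079  0.025 -0.046] g 0.4 t 28.08
```

View pics/top5.png

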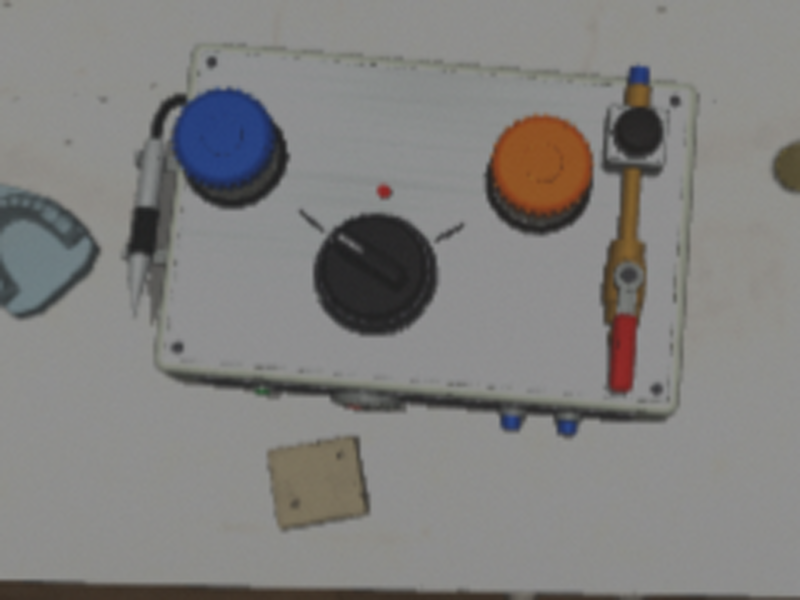

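View pics/sc5.png

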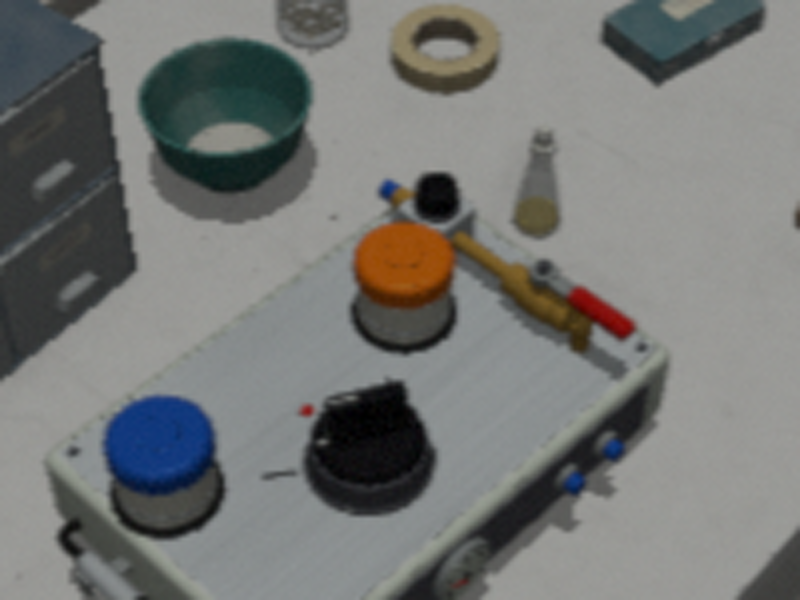

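```bash
python3 - <<'E'
from h import *
for a in (85,90,95):
    q=proj("top",[lp(a,.12,.0)[0],lp(a,.12,.068)[0]]); d=q[1]-q[0]; print(a,(q-[180,170])*800/240,d[0]/d[1])
im=cv2.imread("pics/top5.png").astype(int); m=(im[...,2]>130)&(im[...,1]<70)&(im[...,0]<70); m[:, :560]=0
ys,xs=np.where(m); k=np.polyfit(ys,xs,1); print("sleeve slope",k[0],ys.min(),ys.max(),len(ys))
for l in ["study_model_mid","oil_flask_mid","die_block_mid"]: print(l,[np.round(d["rect"],1).tolist() for d in recognise(l,"top")[:1]])
E
```

```text
85 [[627.67198355 274.55416789]
 [630.00355277 391.23757825]] 0.019982011189165844
90 [[627.67198355 274.55416789]
 [619.69683207 390.81415249]] -0.06859756182356902
95 [[627.67198355 274.55416789]
 [609.45101283 389.49396496]] -0.15852621280602555
sleeve slope 0.22228763072014954 122 384 825
study_model_mid [[189.7, 246.7, 40.8, 42.6]]
oil_flask_mid [[420.6, 219.6, 17.0, 25.3]]
die_block_mid [[274.4, 314.8, 28.4, 28.4]]
```

```bash
python3 - <<'E'
from h import *
im=cv2.imread("pics/top5.png").astype(int); m=(im[...,2]>110)&(im[...,1]<90)&(im[...,0]<90); m[:, :590]=0; m[:312]=0
ys,xs=np.where(m); p=cv2.fitLine(np.c_[xs,ys].astype(np.float32),cv2.DIST_L2,0,.01,.01).ravel(); print(p[0]/p[1],p[2:],ys.min(),ys.max(), "from pivot",(p[2]-628)/(p[3]-274.6))
a=cv2.imread("pics/top0.png")[285:340,250:300];
E
```

```text
-0.072011895 [624.7099  353.06372] 316 391 from pivot -0.041931484
```

```bash
python3 - <<'E'
from h import *
workorder.close_job(); print(robot.current_time_s())
E
```

```text
the job is handed in; nothing more can be done
the job is handed in; nothing more can be done
```

The blaster is on its blue tank, the air valve is open, and I handed the job in at about 28 s of the 72 s allowed.

- **Selector:** I lifted the knob about 8 mm and turned it towards the blue tank, lowering it gently every few degrees to feel for the detent. It dropped in at about 57° world yaw, roughly 6 to 7° outside the line to the blue tank. I centred it at 58° and let it down. It came back to its starting home height, 5.5 mm below the plate, with no turning torque. While feeling for the detent, the arm never pressed down with more than about 6 N, plus about 8.5 N from the spring.
- **Valve:** After the knob was released, I swung the lever through 90° with the fingers either side of it, then pushed it lightly against its stop twice. Both pushes stopped at the same place. In the last top picture the sleeve lies at about 90°, in line with its pipe.
- **Bystanders:** The pictures show the plaster model, flask and block where they were. The detector put the block 2.4 px from its first reading, but its edges in the pictures had not shifted, so I take that as detector noise.
- **Readings that disagreed:** The force reading right after each push on the lever stop was near zero, although the push had triggered the force limit. I therefore relied on the repeated stop position and the picture. My first estimate of the knob axis was about 2 mm off sideways, which I corrected by feel after gripping.

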